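# Refit the access cover on the bathroom pipe box

### The job

The terracotta cover tile has come out of its recess on the tiled pipe box. Put it back in the recess and press it down until it sits level and flush with the box top, then slide the red-gripped latch fully closed over its edge. Leave the toiletries around the box standing where they are.

Things in the scene. Friction and masses are not known exactly. Their poses are not given: they have to be found in the camera images.
- pipe_box: Fixed beige tiled box on the counter, 45 mm high. Origin: on the counter, below the centre of the recess in its top. It spans 160 mm along its own x (-80 to +80) and 263 mm along its own y (-158 to +105). Recess: 116 mm (x) by 156 mm (y), 10 mm deep, so rims are 22 mm wide at both x sides and 27 mm at the +y end; the latch lies on the 80 mm wide top at the -y end.
- seat (a point): Centre of the recess floor, 35 mm above the counter (10 mm below the box top); axes as those of pipe_box. Two black friction rails in the recess, along y at x = -45 and +45 mm (14 mm wide), stand 6 mm above this floor; each gives way downwards when pressed with about 6 to 7 N and stays down. Seated, the cover's origin is at this point.
- cover: Loose terracotta tile with a thin white line frame on its top, 110 mm (own x) by 150 mm (own y) by 10 mm thick, about 0.36 kg. Origin: centre of its underside, z up through its top. It starts lying askew on the box, partly over the recess and shifted to the box's +y end. It fits the recess with 3 mm to spare on each side and drops onto the rails, standing 6 mm proud until pressed.
- latch (a joint): Slide latch on the box, m: 0 = fully open, 0.040 = fully closed (moved along the pipe_box's +y, over the edge of the recess). It stays where left, may start part closed, and moves with about 2 N. Its steel tongue (30 mm wide along x, 62 mm long along y, from 2.5 to 6.5 mm above the box top) passes over the cover only when the cover is pressed flush.
- latch_grip (a point): Centre of the top of the latch's red grip, an upright block 34 mm (x) by 14 mm (y), its top 35.5 mm above the box top and its foot on the tongue 5.5 mm above the box top. The tongue's tip lies 47 mm to the box's +y from this point. With the latch open this point is 131 mm to the -y of the recess centre.
- tumbler: Navy square toothbrush tumbler, 68 x 68 x 105 mm. Origin: centre of its underside. Must stay where it is.
- soap_dish: White soap dish with a green soap, 80 x 100 x 43 mm. Origin: centre of its underside. Must stay where it is.
- cream_jar: Amber jar with white lid, 70 mm diameter, 70 mm high. Origin: centre of its underside. Must stay where it is.
- mug: Blue ceramic cup, 76 mm rim diameter, 90 mm high. Origin: centre of its underside. Must stay where it is.
Mind the look-alikes: they are no part of the job. There is more than one size of the cover; the one meant has the size given above.

How it is judged (in metres and radians):
On the way, in this order (a step that is already met when the one before it is completed fails the run):
1. the cover sits level and flush in the recess (horizontal distance between cover and seat below 0.008 m and z of cover in the frame of seat below 0.0025 m and angle between cover's own z axis and vertical below 0.03 rad), for 0.2 s.
2. the latch is closed over the seated cover (all of step 1 and value of joint latch above 0.035 m), for 0.2 s.
At the end, for the whole second after the job is handed in: The cover lies in the recess, its centre within 8 mm of the recess centre, its underside no more than 2.5 mm above the recess floor, tilted less than 0.03 rad and at rest, and the latch is at least 35 of its 40 mm closed (all of step 2 and linear speed of cover below 0.02 m/s); the robot touches nothing.
It fails at once if the tumbler is shifted by more than 20 mm or tipped over (distance of tumbler from where it was at the start of the episode above 0.02 m or angle between tumbler's own z axis and vertical above 0.35 rad).
It fails at once if the soap dish is shifted by more than 20 mm or tipped over (distance of soap_dish from where it was at the start of the episode above 0.02 m or angle between soap_dish's own z axis and vertical above 0.35 rad).
It fails at once if the cream jar is shifted by more than 20 mm or tipped over (distance of cream_jar from where it was at the start of the episode above 0.02 m or angle between cream_jar's own z axis and vertical above 0.35 rad).
It fails at once if the mug is shifted by more than 20 mm or tipped over (distance of mug from where it was at the start of the episode above 0.02 m or angle between mug's own z axis and vertical above 0.35 rad).
It also fails if it takes over 72 s, if anything falls off the work surface, if the arm or the gripper's body presses on something with over 40 N, if the wrist force passes 120 N, or if a joint passes its speed limit or range.

### The arm

A 6-joint arm with a two-finger parallel gripper is mounted at the origin on the work surface. World frame = base frame: x ahead of the robot, y to its left, z up, the work surface at z = 0. Lengths are in mm, angles in rad, forces in N, time in s.
With the tool pointing down it reaches from about 350 to 975 mm from the base axis. Payload 7.1 kg.
Tool frame: the origin (TCP) lies at the very end of the fingers, on their centre line; the grasp point (between the pads) lies 19 mm behind it; z points along the fingers, y is the line along which they close (so a half turn about z gives the same grasp; the last joint's range is limited). The gripper opens to 88 mm and grips with 3 to 60 N. Pads are 20 mm wide; open, the fingers measure 115 mm over their backs; the gripper's body (75 mm by 178 mm) begins 61 mm behind the grasp point.
Start: joints at [-1.151, 0.423, 1.63, -0, 1.089, -0.019], TCP at [265.548, -565.764, 222.675] pointing down, gripper open.
Joint ranges: [-3, 3], [-0.9, 2.11], [0.09, 2.58], [-1.31, 4.45], [0.11, 2.69], [-2.54, 2.54]. Speed limits (rad/s): [2.39, 2.39, 3.01, 3.14, 3.14, 3.14].

### API

Orientations are given as a rotation vector (axis times angle).
In Python, from workcell import ctrl, optics gives the robot as it stands.
- The arm moves only by the shell command python3 -m jog 'ROWS'. ROWS is JSON, a list of rows, each a list of 7 numbers: the shift along the tool's x, y, z in units of 40 mm (1.0 is 40 mm), then the turn, a rotation vector about the tool's x, y, z in units of 6 degrees (1.0 is 6 degrees), then the opening, from 0 (shut) to 1 (fully open). A call has 1 to 20 rows; each row shifts and turns the commanded pose from where the row before left it, along the tool's axes as they then stand; what a row does not reach is not made up. A row lasts 1/10 s, in which the tool goes at most 50 mm and 8.59 degrees, less where a joint would pass 70% of its speed; a pose out of reach is approached as far as the arm can. A call is refused whole if a number of a shift passes 1 or a number of a turn 1, either way. A call with a gripper value outside its range is refused whole. The fingers move at their own pace and stop on an object; the grip force is fixed at half the most. Time passes only in rows, so rows that do not move let the fingers close. It gives the time, the measured TCP pose, the force, the opening and the grip force at its end, in the units of the state.
- ctrl.get_obs(): the state, without advancing time (a new reading comes with each control period).
- optics.get_image(name): name is "scene" or "top"; returns the picture (400x640x3 uint8, red, green, blue); there is no depth.
- optics.camera_model(name): a dict with "fov_y" (degrees; the focal length in pixels is half the picture's height over the tangent of half this angle, whatever the lens; pixels are square), "cx", "cy" (the principal point, pixels), "view" (4x4, takes a point from world to camera coordinates). Camera axes: x right, y up, looking along -z (the intrinsics and any distortion apply to the point x, -y, -z); pixel columns grow to the right and rows downward; lengths in mm; the calibration is good to about 2 mm. A picture is of the moment at which its call begins. camera_model takes no time and is no camera call.
- ctrl.close_job(): hands the job in; it is judged then, once.
Trained networks look in the newest picture that a camera, given by its name, has taken for a name from the list of things; names that differ only in an ending like _2 or _b are one class to them, and where a whole thing is asked for, a point or a joint stands for the part that bears it (a point fixed in the world has none). Each returns a list of dicts, best first, with "conf" (0 to 1); they miss things now and then, are a little off and sometimes report something else, mostly with a low value. They report only what shows in the picture. A call takes as long as a camera call. They do not tell look-alikes from the thing itself.
- optics.masks_of(target, camera): "pixels" (400x640 bool, what is visible of it) and "extent" ([centre column, centre row, width, height] in pixels, round what is visible of it).
The state is a dict: "t": time; "qpos": joint angles; "qvel": joint speeds; "joint_torque": joint torques, N m; "ee_pos": TCP position; "orientation": TCP orientation; "ft_force": force on the tool from outside, world axes, zero at the start; "moment": the same for the moment, N m; "width": finger opening in mm; "grasp_force": force on a finger pad.
Only numpy, scipy, OpenCV 4.12 (cv2) and the standard library are available. Lean on these libraries where they do the work, as an engineer would, in place of code of your own. Each camera call takes 0.05 s, during which the arm holds its last target. There are 200 camera calls.

## Working session

There is one attempt and no reset: what is moved stays moved. The work goes in short steps, Python scripts to look and compute and a shell command to move; the robot and the scene stay as the last step left them, time stands still between calls to the robot, and variables do not carry over. Pictures are saved under pics/ and viewed, at most 10 in all, crops included, and the job is handed in when it is done.

```bash
mkdir -p pics; ls; python3 - <<'E'
from workcell import ctrl, optics
import cv2,numpy as np
np.set_printoptions(precision=3,suppress=True)
for n in("scene","top"):
    im=optics.get_image(n); cv2.imwrite(f"pics/{n}0.png",im[:,:,::-1])
    print(n,optics.camera_model(n))
    for t in("cover","latch","pipe_box"):
        for m in optics.masks_of(t,n): print(t,round(m["conf"],2),m["extent"],m["pixels"].sum())
o=ctrl.get_obs();print(o)
E
```

```text
pics
scene {'fov_y': 45.253869205788156, 'cx': 319.45379527678244, 'cy': 196.1276491302762, 'view': array([[   -0.696,     0.718,     0.009,   330.185],
       [   -0.582,    -0.57 ,     0.58 ,   297.873],
       [    0.422,     0.399,     0.814, -1609.902],
       [    0.   ,     0.   ,     0.   ,     1.   ]])}
cover 0.65 [331.2, 329.4, 75.8, 98.2] 5592
cover 0.61 [441.5, 198.6, 84.7, 60.7] 3398
cover 0.57 [325.2, 227.4, 66.8, 52.8] 2141
latch 0.56 [284.1, 194.7, 24.6, 21.8] 249
latch 0.36 [392.4, 271.5, 27.1, 38.8] 765
pipe_box 0.56 [291.9, 218.9, 94.0, 92.1] 3630
top {'fov_y': 43.98345153058143, 'cx': 321.639515885609, 'cy': 197.4349752867776, 'view': array([[    0.019,    -1.   ,    -0.001,    32.702],
       [    0.995,     0.019,     0.094,  -535.492],
       [   -0.094,    -0.003,     0.996, -1213.148],
       [    0.   ,     0.   ,     0.   ,     1.   ]])}
cover 0.95 [229.8, 315.1, 97.0, 103.9] 5614
cover 0.91 [293.2, 181.3, 68.8, 55.2] 2731
cover 0.58 [218.1, 114.8, 96.2, 99.3] 5098
latch 0.62 [349.4, 174.5, 28.4, 17.2] 326
latch 0.47 [209.9, 192.4, 30.0, 28.1] 696
pipe_box 0.97 [325.7, 175.9, 105.0, 61.5] 4798
{'t': 0.4, 'qpos': array([-1.151,  0.423,  1.63 , -0.   ,  1.089, -0.019]), 'qvel': array([ 0.   , -0.001, -0.003, -0.001,  0.001, -0.001]), 'joint_torque': array([ -0.001, -54.402, -27.366,   0.064,   0.019,  -0.   ]), 'ee_pos': array([ 265.497, -565.708,  222.557]), 'orientation': array([-3.066, -0.684,  0.   ]), 'ft_force': array([ 0.183, -0.01 ,  0.296]), 'moment': array([-0.01 , -0.012,  0.008]), 'grasp_force': 0.0, 'width': 87.8796400194743}
```

```bash
python3 - <<'E'
import cv2,numpy as np
t=cv2.imread("pics/top0.png");s=cv2.imread("pics/scene0.png")
cv2.imwrite("pics/topb.png",cv2.resize(t[80:380,120:520],(800,600),interpolation=cv2.INTER_CUBIC))
cv2.imwrite("pics/sceneb.png",cv2.resize(s[100:400,180:580],(800,600),interpolation=cv2.INTER_CUBIC))
E
```

```text
(no output)
```

View pics/topb.png

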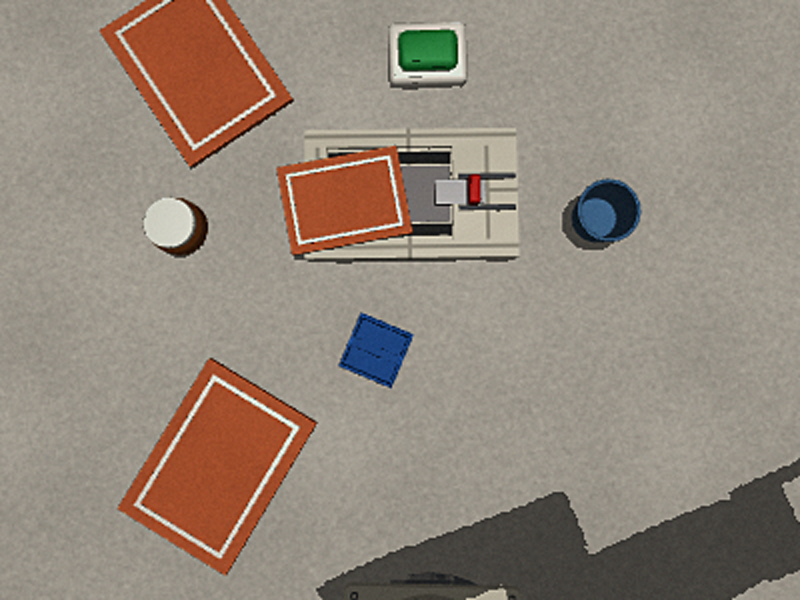

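View pics/sceneb.png

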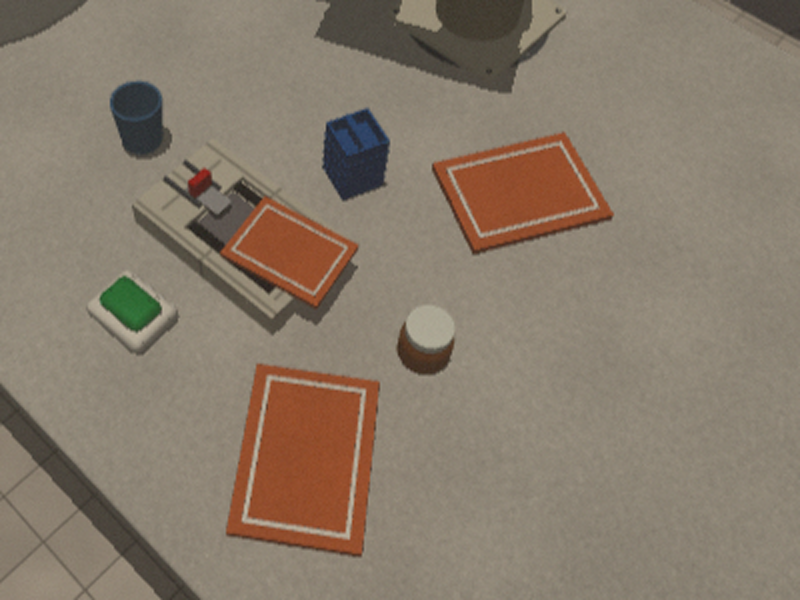

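Top view: there are three terracotta tiles, at image px (230,315), (218,115) and (293,181). The one at (293,181) lies askew on the box and looks the smallest, so it is the likely one; I'll check its size. The latch is partly closed: its red grip is at about (357,174) and the tongue reaches over the recess, so it has to be opened first.

```bash
cat > h.py <<'E'
import cv2,numpy as np
from scipy.optimize import minimize,least_squares
from workcell import ctrl,optics
np.set_printoptions(precision=3,suppress=True)
CM={n:optics.camera_model(n) for n in("scene","top")}
def proj(n,P):
    m=CM[n];P=np.atleast_2d(P);f=200/np.tan(np.radians(m["fov_y"]/2))
    c=P@m["view"][:3,:3].T+m["view"][:3,3]
    return np.c_[m["cx"]-f*c[:,0]/c[:,2],m["cy"]+f*c[:,1]/c[:,2]]
def ray(n,uv,z):
    m=CM[n];f=200/np.tan(np.radians(m["fov_y"]/2));R=m["view"][:3,:3];t=m["view"][:3,3]
    d=R.T@np.array([(uv[0]-m["cx"])/f,-(uv[1]-m["cy"])/f,-1]);o=-R.T@t
    return o+d*(z-o[2])/d[2]
def tri(uvs):
    return least_squares(lambda P:np.concatenate([proj(n,P)[0]-uv for n,uv in uvs.items()]),ray("top",uvs["top"],50)).x
def grad(im):
    g=0
    for c in range(3):
        b=cv2.GaussianBlur(im[:,:,c].astype(np.float32),(0,0),.8)
        g=np.maximum(g,np.hypot(cv2.Sobel(b,cv2.CV_32F,1,0),cv2.Sobel(b,cv2.CV_32F,0,1)))
    return np.minimum(g,200).astype(np.float32)
def samp(g,uv): return cv2.remap(g,uv[:,0].astype(np.float32)[:,None],uv[:,1].astype(np.float32)[:,None],cv2.INTER_LINEAR).ravel()
def seg(a,b,n=60): return np.linspace(0,1,n)[:,None]*(np.array(b,float)-a)+a
def rect(x0,x1,y0,y1,z):
    c=[(x0,y0,z),(x1,y0,z),(x1,y1,z),(x0,y1,z)]
    return np.vstack([seg(c[i],c[(i+1)%4]) for i in range(4)])
def place(P,p):
    c,s=np.cos(p[2]),np.sin(p[2]);return np.c_[P[:,0]*c-P[:,1]*s+p[0],P[:,0]*s+P[:,1]*c+p[1],P[:,2]+(p[3] if len(p)>3 else 0)]
def box_pts(): return np.vstack([rect(-80,80,-158,105,45),rect(-58,58,-78,78,45)])
def fit(P,p0,gs,sc=(8,8,.05),mask=None):
    f=lambda p:-sum(samp(g,proj(n,place(P,p))).mean() for n,g in gs.items())
    p0=np.array(p0,float);best=None
    sim=np.vstack([p0]+[p0+np.eye(len(p0))[i]*(sc+(5,))[i] for i in range(len(p0))])
    for s in(1,-1,.4):
        r=minimize(f,p0,method="Nelder-Mead",options=dict(initial_simplex=p0+(sim-p0)*s,xatol=1e-3,fatol=1e-3,maxiter=800))
        if best is None or r.fun<best.fun: best=r
    return best.x,best.fun
E
python3 - <<'E'
from h import *
ims={n:cv2.imread(f"pics/{n}0.png") for n in CM}
gs={n:grad(i) for n,i in ims.items()}
im=lambda u,v:(120+u/2,80+v/2)
cs=[ray("top",im(*c),45) for c in((305,129),(516,128),(519,257),(307,259))]
print(np.array(cs))
yaw=np.arctan2(*(cs[1]-cs[0])[1::-1])+np.pi/2; ctr=np.mean(cs,0)
p0=[ctr[0]-26.5*np.sin(yaw),ctr[1]+26.5*np.cos(yaw),yaw];print(p0)
for k in(["top"],["scene"],["top","scene"]):
    print(k,fit(box_pts(),p0,{n:gs[n] for n in k}))
# covers
for c in((293,181),(230,315),(218,115)):
    best=[m for m in optics.masks_of("cover","top") if np.hypot(m["extent"][0]-c[0],m["extent"][1]-c[1])<15]
    if best:
        cn=cv2.findContours(best[0]["pixels"].astype(np.uint8),0,2)[0];r=cv2.minAreaRect(max(cn,key=len))
        q=np.array([ray("top",u,55 if c[0]==293 else 10) for u in cv2.boxPoints(r)]);print(c,q[:,:2].tolist(),np.linalg.norm(q-np.roll(q,1,0),axis=1))
        if c[0]==293:
            e=q-np.roll(q,1,0);L=e[np.argmax(np.linalg.norm(e,axis=1))];y=np.arctan2(L[1],L[0])-np.pi/2
            if y<-1.6:y+=np.pi
            P=np.vstack([rect(-55,55,-75,75,10)])
            for k in(["top"],["scene"],["top","scene"]):
                print(k,fit(P,[*q.mean(0)[:2],y]+([45] if len(k)>1 else []) ,{n:gs[n] for n in k}) if len(k)>1 else fit(P+[0,0,45],[*q.mean(0)[:2],y],{n:gs[n] for n in k}))
# triangulated cover corners
S=lambda u,v:(180+u/2,100+v/2)
for a,b in(((278,168),(318,303)),((395,147),(356,246)),((411,231),(268,200)),((294,254),(222,252))): print(a,[])
E
```

```text
[[662.667 167.685  45.   ]
 [668.955 -94.452  45.   ]
 [508.356 -99.538  45.   ]
 [500.867 160.582  45.   ]]
[np.float64(584.575836416958), np.float64(60.06135254308237), np.float64(0.02398370468671973)]
['top'] (array([579.69 ,  63.48 ,   0.032]), np.float64(-128.23805236816406))
['scene'] (array([589.153,  63.522,   0.031]), np.float64(-107.27043151855469))
['top', 'scene'] (array([587.652,  63.488,   0.029]), np.float64(-226.77993774414062))
(293, 181) [[612.9502719872157, 203.9879413092758], [643.9741978001807, 55.17742848058246], [534.3413773100195, 32.75314577578371], [503.7998616894613, 180.3490189758885]] [111.681 152.01  111.903 150.723]
['top'] (array([574.299, 116.922,   0.202]), np.float64(-198.6585235595703))
['scene'] (array([578.468, 118.024,   0.199]), np.float64(-172.29196166992188))
['top', 'scene'] (array([575.661, 116.58 ,   0.201,  40.347]), np.float64(-367.9959411621094))
(230, 315) [[189.79025243049588, 391.58200302326776], [378.9152945173255, 285.6677674230379], [299.9089596398838, 145.39689282342962], [113.06262562416657, 252.609635838532]] [158.746 216.763 160.99  215.421]
(218, 115) [[794.8387894045452, 442.8085316886094], [889.108498834451, 312.8363198561977], [707.1500635762122, 186.57369259452133], [615.3255249916606, 315.6156037888953]] [220.007 160.56  221.475 158.378]
(278, 168) []
(395, 147) []
(411, 231) []
(294, 254) []
```

The tile on the box measures 112 x 151 mm, which matches. The other two are about 160 x 218 mm, so they are the look-alikes. Next I confirm this in an enlarged crop with the fitted outlines drawn on it.

```bash
python3 - <<'E'
from h import *
def ov(n,x0,y0,p,q):
    i=cv2.imread(f"pics/{n}0.png")[y0:y0+90,x0:x0+120]; i=cv2.resize(i,None,fx=5,fy=5,interpolation=cv2.INTER_CUBIC)
    for P,col in((place(box_pts(),p),(255,0,0)),(place(rect(-55,55,-75,75,55),q),(0,255,0))):
        for u,v in proj(n,P): cv2.circle(i,(int((u-x0+.5)*5),int((v-y0+.5)*5)),0,col,-1)
    return i
a=ov("top",258,133,(579.69,63.48,.032),(574.3,116.9,.202));b=ov("scene",240,165,(589.15,63.52,.031),(578.5,118,.199))
cv2.imwrite("pics/ov1.png",a);cv2.imwrite("pics/ov2.png",b)
E
```

```text
(no output)
```

View pics/ov1.png

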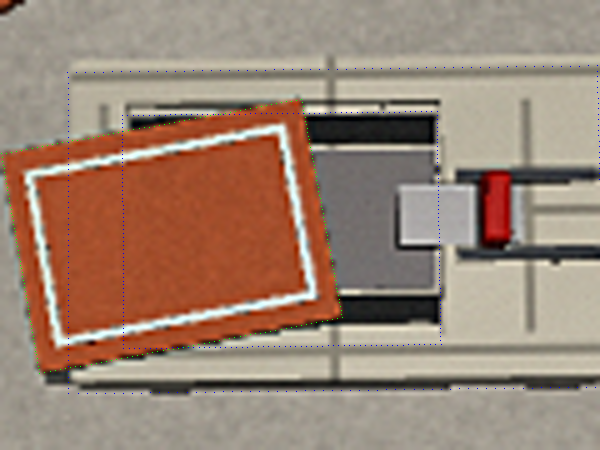

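View pics/ov2.png

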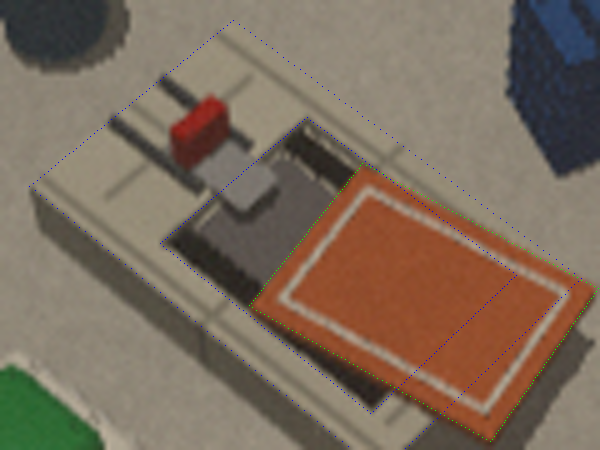

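The tile at (293,181) is confirmed as the cover: about 110x150, white frame, askew on the box. The scene-view box fit is good. The top-view fit had snapped to tile seams, so I refit it from the scene result and also measure the latch grip and the obstacles.

```bash
cat >> h.py <<'E'
from scipy.spatial.transform import Rotation as Rn
def go(x,y,z,ang):
    """units to goal TCP, tool y axis line at world angle ang (deg), pointing down"""
    o=ctrl.get_obs();R=Rn.from_rotvec(o["orientation"]).as_matrix()
    a=np.radians(ang);Y=np.array([np.cos(a),np.sin(a),0]);Z=np.array([0,0,-1.]);
    if Y@R[:,1]<0: Y=-Y
    G=np.c_[np.cross(Y,Z),Y,Z]
    rv=Rn.from_matrix(R.T@G).as_rotvec(degrees=True)/6
    print("pos",o["ee_pos"],"turn units (first)",rv,"then shift units",G.T@(np.array([x,y,z])-o["ee_pos"])/40,"F",o["ft_force"],"t",o["t"],"w",o["width"])
E
python3 - <<'E'
from h import *
ims={n:cv2.imread(f"pics/{n}0.png") for n in CM}
gs={n:grad(i) for n,i in ims.items()}
for k in(["top"],["scene"],["top","scene"]): print(k,fit(box_pts(),(588,63.5,.03),{n:gs[n] for n in k},(2,3,.01)))
uv={}
for n,i in ims.items():
    b,g,r=[i[:,:,c].astype(int) for c in range(3)]
    m=((r>110)&(g<50)&(b<50)).astype(np.uint8); _,_,st,ce=cv2.connectedComponentsWithStats(m)
    print(n,[(s.tolist(),c) for s,c in zip(st[1:],ce[1:]) if s[4]>15])
for t in("tumbler","cream_jar","mug","soap_dish"):
    u={}
    for n in CM:
        ms=optics.masks_of(t,n)
        if ms: u[n]=ms[0]["extent"][:2]; 
    print(t,u, [ray(n,v,30) for n,v in u.items()])
go(591,-41,120,91.7)
E
```

```text
['top'] (array([587.036,  63.496,   0.032]), np.float64(-125.45348358154297))
['scene'] (array([589.172,  63.52 ,   0.028]), np.float64(-107.25330352783203))
['top', 'scene'] (array([587.643,  63.358,   0.029]), np.float64(-226.77000427246094))
scene [([274, 185, 11, 8, 36], array([279.194, 188.278]))]
top [([355, 168, 5, 13, 61], array([357.131, 174.295]))]
tumbler {'scene': [358.1, 178.4], 'top': [306.8, 254.5]} [array([385.351,  69.573,  30.   ]), array([392.39 ,  76.864,  30.   ])]
cream_jar {'scene': [396.8, 272.3], 'top': [209.9, 189.7]} [array([542.716, 339.538,  30.   ]), array([548.304, 322.166,  30.   ])]
mug {'scene': [248.2, 160.4], 'top': [425.3, 184.7]} [array([ 564.246, -209.418,   30.   ]), array([ 571.221, -215.04 ,   30.   ])]
soap_dish {'scene': [246.1, 255.7], 'top': [332.4, 107.5]} [array([779.106,  29.482,  30.   ]), array([763.689,  20.227,  30.   ])]
pos [ 265.544 -565.734  222.661] turn units (first) [-0.     0.     3.907] then shift units [  8.522 -12.871   2.567] F [-0.451 -0.449 -0.3  ] t 0.95 w 87.90317593450143
```

```bash
python3 - <<'E'
from h import *
uv={"top":(357.13,174.3),"scene":(279.2,188.3)}
print([ray("top",uv["top"],z) for z in (70,80.5)],[ray("scene",uv["scene"],z) for z in(65,75,80.5)],tri(uv))
b=np.array([588,63.4]);c,s=np.cos(.03),np.sin(.03)
for q in(15,20,25,30): print(q,b+np.array([-(-131+q)*s,(-131+q)*c]))
# predicted px of grip top centre at z
ims={n:grad(cv2.imread(f"pics/{n}0.png")) for n in CM}
for n in CM:
  f=[(samp(ims[n],proj(n,place(rect(-17,17,-131+q-7,-131+q+7,80.5),(588,63.4,.03)))).mean(),q) for q in range(0,41)]
  print(n,sorted(f)[-4:])
E
```

```text
[array([588.422, -41.854,  70.   ]), array([586.922, -41.136,  80.5  ])] [array([586.526, -47.609,  65.   ]), array([591.156, -41.795,  75.   ]), array([593.703, -38.597,  80.5  ])] [588.867 -42.543  71.741]
15 [591.479 -52.548]
20 [591.33 -47.55]
25 [591.18  -42.552]
30 [591.03  -37.555]
scene [(np.float32(160.97992), 26), (np.float32(165.36107), 29), (np.float32(166.70396), 27), (np.float32(168.00777), 28)]
top [(np.float32(198.59169), 26), (np.float32(198.81429), 29), (np.float32(199.00258), 27), (np.float32(199.08365), 28)]
```

```bash
python3 -m jog '[[0,0,0,0,0,0.78,0.6],[0,0,0,0,0,0.78,0.6],[0,0,0,0,0,0.78,0.6],[0,0,0,0,0,0.78,0.6],[0,0,0,0,0,0.78,0.6]]'; python3 -m jog '[[0.53,-0.8,0.15,0,0,0,0.6],[0.53,-0.8,0.15,0,0,0,0.6],[0.53,-0.8,0.15,0,0,0,0.6],[0.53,-0.8,0.15,0,0,0,0.6],[0.53,-0.8,0.15,0,0,0,0.6],[0.53,-0.8,0.15,0,0,0,0.6],[0.53,-0.8,0.15,0,0,0,0.6],[0.53,-0.8,0.15,0,0,0,0.6],[0.53,-0.8,0.15,0,0,0,0.6],[0.53,-0.8,0.15,0,0,0,0.6],[0.53,-0.8,0.15,0,0,0,0.6],[0.53,-0.8,0.15,0,0,0,0.6],[0.53,-0.8,0.15,0,0,0,0.6],[0.53,-0.8,0.15,0,0,0,0.6],[0.53,-0.8,0.15,0,0,0,0.6],[0.53,-0.8,0.15,0,0,0,0.6]]'; python3 -c "
from h import *
go(591,-41,58,91.7)"
```

```text
t: 1.45
ee_pos: [265.6, -565.8, 222.7]
orientation: [3.141, 0.043, 0.0]
ft_force: [-0.4, 0.4, 0.1]
width: 53.6
grasp_force: 0.0
t: 3.05
ee_pos: [589.8, -42.2, 126.5]
orientation: [3.141, 0.048, 0.0]
ft_force: [1.0, -0.9, 0.0]
width: 53.1
grasp_force: 0.0
pos [589.837 -42.198 126.54 ] turn units (first) [ 0.001 -0.003  0.009] then shift units [ 0.03  -0.029  1.713] F [ 0.967 -0.894  0.016] t 3.05 w 53.088192109170244
```

```bash
python3 -m jog '[[0,0,0.6,0,0,0,0.6],[0,0,0.6,0,0,0,0.6],[0,0,0.5,0,0,0,0.6],[0,0,0,0,0,0,0.4],[0,0,0,0,0,0,0.2],[0,0,0,0,0,0,0],[0,0,0,0,0,0,0],[0,0,0,0,0,0,0],[0,0,0,0,0,0,0],[0,0,0,0,0,0,0]]'
```

```text
t: 4.05
ee_pos: [589.7, -43.7, 59.6]
orientation: [3.141, 0.048, 0.003]
ft_force: [-0.3, 0.2, 6.3]
width: 13.7
grasp_force: 30.0
```

```bash
python3 -m jog '[[0,0.1,0,0,0,0,0],[0,0.1,0,0,0,0,0],[0,0.1,0,0,0,0,0],[0,0.1,0,0,0,0,0],[0,0.1,0,0,0,0,0],[0,0,0,0,0,0,0]]';  python3 -m jog '[[0,0.05,0,0,0,0,0],[0,0.025,0,0,0,0,0],[0,0,0,0,0,0,0]]'
```

```text
t: 4.65
ee_pos: [590.4, -64.3, 59.6]
orientation: [3.141, 0.047, 0.003]
ft_force: [-1.4, -1.5, 6.1]
width: 13.6
grasp_force: 30.0
t: 4.95
ee_pos: [590.4, -66.9, 59.6]
orientation: [3.141, 0.048, 0.002]
ft_force: [-1.1, 0.5, 6.5]
width: 13.9
grasp_force: 30.0
```

```bash
python3 -m jog '[[0,0.025,0,0,0,0,0],[0,0,0,0,0,0,0]]'
```

```text
t: 5.15
ee_pos: [590.5, -67.7, 59.6]
orientation: [3.141, 0.048, 0.003]
ft_force: [-0.4, 1.1, 6.8]
width: 13.9
grasp_force: 30.0
```

```bash
python3 -m jog '[[0,0.05,0,0,0,0,0],[0,0,0,0,0,0,0]]'; python3 -m jog '[[0,0.05,0,0,0,0,0],[0,0,0,0,0,0,0]]'
```

```text
t: 5.35
ee_pos: [590.5, -68.8, 59.6]
orientation: [-3.14, -0.047, -0.002]
ft_force: [-0.9, 6.1, 6.3]
width: 13.6
grasp_force: 30.0
t: 5.55
ee_pos: [590.5, -68.9, 59.6]
orientation: [-3.138, -0.046, -0.002]
ft_force: [0.9, 16.5, 7.6]
width: 13.9
grasp_force: 30.0
```

```bash
python3 -m jog '[[0,-0.06,0,0,0,0,0],[0,0,0,0,0,0,0.3],[0,0,0,0,0,0,0.5],[0,0,0,0,0,0,0.5],[0,0,0,0,0,0,0.5],[0,0,-0.9,0,0,0,0.6],[0,0,-0.9,0,0,0,0.6]]'; python3 -c "
from h import *
print(ctrl.get_obs()['qpos'])
go(566,220,135,1.7)"
```

```text
t: 6.25
ee_pos: [588.6, -69.3, 130.2]
orientation: [-3.141, -0.047, 0.006]
ft_force: [0.3, -0.1, 0.1]
width: 52.4
grasp_force: 0.0
[-0.137  0.496  1.762 -0.     0.887  1.403]
pos [588.609 -69.323 130.156] turn units (first) [ -0.031   0.022 -14.996] then shift units [ 7.247 -0.35  -0.121] F [ 0.283 -0.139  0.108] t 6.25 w 52.424137048629035
```

```bash
python3 -m jog '[[0,0,0,0,0,-1,0.6],[0,0,0,0,0,-1,0.6],[0,0,0,0,0,-1,0.6],[0,0,0,0,0,-1,0.6],[0,0,0,0,0,-1,0.6],[0,0,0,0,0,-1,0.6],[0,0,0,0,0,-1,0.6],[0,0,0,0,0,-1,0.6],[0,0,0,0,0,-1,0.6],[0,0,0,0,0,-1,0.6],[0,0,0,0,0,-1,0.6],[0,0,0,0,0,-1,0.6],[0,0,0,0,0,-1,0.6],[0,0,0,0,0,-1,0.6],[0,0,0,0,0,-1,0.6]]';  python3 -m jog '[[0.8,-0.04,0,0,0,0,0.6],[0.8,-0.04,0,0,0,0,0.6],[0.8,-0.04,0,0,0,0,0.6],[0.8,-0.04,0,0,0,0,0.6],[0.8,-0.04,0,0,0,0,0.6],[0.8,-0.04,0,0,0,0,0.6],[0.8,-0.04,0,0,0,0,0.6],[0.8,-0.04,0,0,0,0,0.6],[0.8,-0.04,0,0,0,0,0.6],[0,0,0,0,0,0,0.6]]'; python3 - <<'E'
from h import *
go(566,220,50,1.7)
im=optics.get_image("scene");cv2.imwrite("pics/s2.png",cv2.resize(im[120:320,200:467,::-1],(800,600)))
E
```

```text
t: 7.75
ee_pos: [589.6, -69.5, 130.5]
orientation: [-2.183, -2.259, 0.0]
ft_force: [-0.4, -0.1, 0.3]
width: 52.9
grasp_force: 0.0
t: 8.75
ee_pos: [566.4, 221.2, 130.6]
orientation: [-2.184, -2.258, -0.001]
ft_force: [-0.4, 0.1, 0.4]
width: 52.7
grasp_force: 0.0
pos [566.43  221.242 130.626] turn units (first) [ 0.005 -0.007  0.037] then shift units [-0.031 -0.012  2.016] F [-0.392  0.078  0.415] t 8.75 w 52.71920985951969
```

View pics/s2.png

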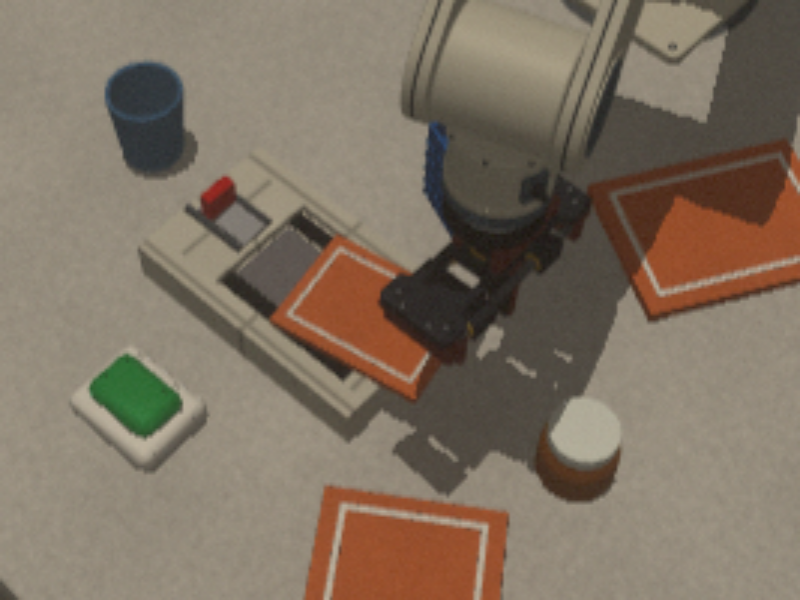

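The picture shows the latch open, with the tongue at about crop px (245,225) clear of the recess, and all the toiletries standing. Now I lower the fingers behind the cover's +y edge and push it square.

```bash
python3 -m jog '[[0,0,0.7,0,0,0,0.6],[0,0,0.7,0,0,0,0.6],[0,0,0.63,0,0,0,0.6],[0,0,0,0,0,0,0.6]]';  python3 -m jog '[[-0.1,0,0,0,0,0,0.6],[-0.1,0,0,0,0,0,0.6],[-0.1,0,0,0,0,0,0.6],[-0.1,0,0,0,0,0,0.6]]'; python3 -m jog '[[-0.1,0,0,0,0,0,0.6],[-0.1,0,0,0,0,0,0.6],[-0.1,0,0,0,0,0,0.6]]'; python3 - <<'E'
from h import *
for n in CM:
    im=optics.get_image(n);cv2.imwrite(f"pics/{n}3.png",im[:,:,::-1])
a=cv2.imread("pics/top3.png")[133:223,248:368];b=cv2.imread("pics/scene3.png")[165:255,240:360]
cv2.imwrite("pics/m3.png",cv2.resize(np.vstack([a,b]),None,fx=3.3,fy=3.3,interpolation=cv2.INTER_CUBIC))
E
```

```text
t: 9.2
ee_pos: [564.3, 215.9, 46.3]
orientation: [-2.187, -2.252, 0.009]
ft_force: [-0.9, 0.5, 0.2]
width: 52.8
grasp_force: 0.0
t: 9.6
ee_pos: [568.1, 202.1, 50.8]
orientation: [2.187, 2.254, 0.004]
ft_force: [1.5, 1.9, 0.4]
width: 52.7
grasp_force: 0.9
t: 9.9
ee_pos: [567.9, 190.1, 49.9]
orientation: [2.187, 2.255, 0.002]
ft_force: [0.5, 3.0, 1.2]
width: 52.6
grasp_force: 1.2
```

View pics/m3.png

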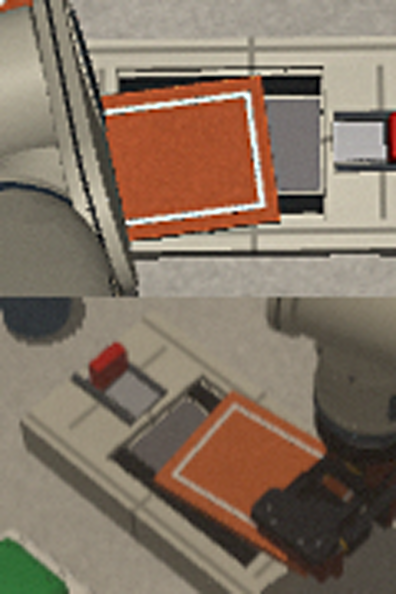

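The cover has rotated partly square; its leading edge is at crop px (265,145). I push a bit more and then measure by fit.

```bash
python3 -m jog '[[-0.1,0,0,0,0,0,0.6],[-0.1,0,0,0,0,0,0.6],[0,0,0,0,0,0,0.6],[0,0,0,0,0,0,0.6]]'; cat >> h.py <<'E'
def cover_fit(p0,tag,y1=10,z=(41,45),names=("top","scene"),y0=-75):
    P=np.vstack([seg((-55,y0,10),(-55,y1,10)),seg((55,y0,10),(55,y1,10))]+([seg((-55,-75,10),(55,-75,10))] if y0==-75 else [])+([seg((-55,75,10),(55,75,10))] if y1==75 else []))
    out=[]
    for n in names:
        im=optics.get_image(n);cv2.imwrite(f"pics/{n}{tag}.png",im[:,:,::-1]);g=grad(im)
        for zz in z: 
            r=fit(P+[0,0,zz],p0,{n:g},(6,6,.06));print(n,zz,*r)
            out.append(r[0])
    return out
E
python3 - <<'E'
from h import *
o=ctrl.get_obs();print(o["ee_pos"])
cover_fit((577,o["ee_pos"][1]-85,.08),"4")
E
```

```text
t: 10.4
ee_pos: [567.3, 181.7, 49.2]
orientation: [-2.187, -2.254, 0.002]
ft_force: [-0.2, -0.3, 0.0]
width: 52.8
grasp_force: 0.0
[567.347 181.692  49.219]
top 41 [568.704  91.196   0.134] -198.93646240234375
top 45 [568.188  91.239   0.134] -198.9615478515625
scene 41 [570.034  98.307   0.125] -181.53712463378906
scene 45 [572.853  92.501   0.129] -183.829833984375
```

```bash
python3 -m jog '[[0.2,0,0,0,0,0,0.6],[0,0,-1,0,0,0,0.8],[0,0,-1,0,0,0,1],[0,0,0,0,0,1,1],[0,0,0,0,0,1,1],[0,0,0,0,0,1,1],[0,0,0,0,0,1,1],[0,0,0,0,0,1,1],[0,0,0,0,0,1,1],[0,0,0,0,0,1,1],[0,0,0,0,0,1,1],[0,0,0,0,0,1,1],[0,0,0,0,0,1,1],[0,0,0,0,0,1,1],[0,0,0,0,0,1,1],[0,0,0,0,0,1,1],[0,0,0,0,0,1,1],[0,0,0,0,0,1,1]]'; python3 -c "
from h import *
go(485,103,49,91.7)"
```

```text
t: 12.3
ee_pos: [567.3, 190.7, 129.4]
orientation: [3.141, 0.041, -0.001]
ft_force: [-0.3, 0.2, -0.0]
width: 87.7
grasp_force: 0.0
pos [567.282 190.697 129.369] turn units (first) [ 0.001  0.004 -0.032] then shift units [-2.121  2.13   2.009] F [-0.304  0.216 -0.028] t 12.3 w 87.71216561246628
```

Next come the lateral move, the descent, and the push in +x (tool +x).

```bash
python3 -m jog '[[-0.7,0.7,0,0,0,0,1],[-0.7,0.7,0,0,0,0,1],[-0.72,0.73,0,0,0,0,1],[0,0,0.5,0,0,0,1],[0,0,0.5,0,0,0,1],[0,0,0.5,0,0,0,1],[0,0,0.4,0,0,0,1],[0,0,0.1,0,0,0,1],[0,0,0,0,0,0,1],[0,0,0,0,0,0,1]]'; python3 -m jog '[[0.1,0,0,0,0,0,1],[0.1,0,0,0,0,0,1],[0.1,0,0,0,0,0,1],[0.1,0,0,0,0,0,1],[0.1,0,0,0,0,0,1],[0,0,0,0,0,0,1]]'; python3 -m jog '[[0.1,0,0,0,0,0,1],[0.1,0,0,0,0,0,1],[0.1,0,0,0,0,0,1],[0.05,0,0,0,0,0,1],[0,0,0,0,0,0,1],[0,0,0,0,0,0,1]]';python3 - <<'E'
from h import *
o=ctrl.get_obs();print(o["ee_pos"])
cover_fit((578,90,.04),"5")
E
```

```text
t: 13.3
ee_pos: [485.8, 102.7, 50.0]
orientation: [-3.141, -0.048, -0.001]
ft_force: [-0.1, 0.4, 0.3]
width: 87.7
grasp_force: 0.0
t: 13.9
ee_pos: [506.0, 103.1, 49.5]
orientation: [-3.141, -0.048, -0.001]
ft_force: [-0.3, -1.0, -0.2]
width: 87.8
grasp_force: 0.0
t: 14.5
ee_pos: [519.8, 103.4, 49.5]
orientation: [-3.141, -0.048, -0.001]
ft_force: [0.1, -0.3, -0.3]
width: 87.9
grasp_force: 0.0
[519.776 103.449  49.539]
top 41 [584.74   87.084   0.047] -159.83047485351562
top 45 [584.221  87.139   0.049] -159.86537170410156
scene 41 [577.539  87.981   0.031] -131.9227752685547
scene 45 [571.234  89.664   0.034] -132.45936584472656
```

```bash
python3 -m jog '[[0.06,0,0,0,0,0,1],[0,0,0,0,0,0,1],[0,0,0,0,0,0,1]]'; python3 -m jog '[[-0.3,0,0,0,0,0,1],[0,0,-1,0,0,0,0.8],[0,0,-1,0,0,0,0.6],[0,0,0,0,0,-1,0.6],[0,0,0,0,0,-1,0.6],[0,0,0,0,0,-1,0.6],[0,0,0,0,0,-1,0.6],[0,0,0,0,0,-1,0.6],[0,0,0,0,0,-1,0.6],[0,0,0,0,0,-1,0.6],[0,0,0,0,0,-1,0.6],[0,0,0,0,0,-1,0.6],[0,0,0,0,0,-1,0.6],[0,0,0,0,0,-1,0.6],[0,0,0,0,0,-1,0.6],[0,0,0,0,0,-1,0.6],[0,0,0,0,0,-1,0.6],[0,0,0,0,0,-1,0.6]]'; python3 - <<'E'
from h import *
go(584,185,49,1.7)
cover_fit((585,88,.04),"6",y1=0,names=("top",))
E
```

```text
t: 14.9
ee_pos: [521.5, 103.5, 49.4]
orientation: [3.141, 0.048, -0.001]
ft_force: [-1.5, -0.4, 0.6]
width: 87.9
grasp_force: 0.8
t: 16.7
ee_pos: [509.1, 103.1, 129.4]
orientation: [2.182, 2.26, 0.0]
ft_force: [-1.2, -0.2, -0.7]
width: 52.7
grasp_force: 0.0
pos [509.059 103.14  129.389] turn units (first) [0.002 0.    0.05 ] then shift units [1.99  1.933 2.01 ] F [-1.155 -0.174 -0.697] t 16.7 w 52.70505107050641
top 41 [585.487  86.944   0.048] -179.86599731445312
top 45 [584.678  87.014   0.048] -179.97410583496094
```

```bash
python3 -m jog '[[0.7,0.7,0,0,0,0,0.8],[0.7,0.7,0,0,0,0,0.8],[0.6,0.6,0,0,0,0,0.8],[0,0,0.5,0,0,0,0.8],[0,0,0.5,0,0,0,0.8],[0,0,0.5,0,0,0,0.8],[0,0,0.4,0,0,0,0.8],[0,0,0.1,0,0,0,0.8],[0,0,0,0,0,0,0.8],[0,0,0,0,0,0,0.8]]'; python3 -m jog '[[-0.1,0,0,0,0,0,0.8],[-0.1,0,0,0,0,0,0.8],[-0.1,0,0,0,0,0,0.8],[-0.1,0,0,0,0,0,0.8],[-0.1,0,0,0,0,0,0.8],[0,0,0,0,0,0,0.8]]'; python3 -m jog '[[-0.1,0,0,0,0,0,0.8],[-0.1,0,0,0,0,0,0.8],[0,0,0,0,0,0,0.8]]';python3 - <<'E'
from h import *
o=ctrl.get_obs();print(o["ee_pos"])
cover_fit((586,o["ee_pos"][1]-85,.03),"7",y1=0)
a=cv2.imread("pics/top7.png")[133:223,248:368];b=cv2.imread("pics/scene7.png")[165:255,240:360]
cv2.imwrite("pics/m7.png",cv2.resize(np.vstack([a,b]),None,fx=3.3,fy=3.3,interpolation=cv2.INTER_CUBIC))
E
```

```text
t: 17.75
ee_pos: [587.8, 185.7, 50.2]
orientation: [2.188, 2.254, 0.002]
ft_force: [0.6, -0.0, 0.5]
width: 70.2
grasp_force: 0.0
t: 18.35
ee_pos: [588.0, 165.0, 49.6]
orientation: [2.188, 2.254, 0.0]
ft_force: [-0.1, -0.9, -0.1]
width: 70.4
grasp_force: 0.0
t: 18.65
ee_pos: [588.0, 157.0, 49.3]
orientation: [-2.188, -2.255, 0.001]
ft_force: [-0.3, -0.4, 0.3]
width: 70.1
grasp_force: 0.0
[587.983 156.959  49.35 ]
top 41 [587.002  69.286   0.019] -197.00975036621094
top 45 [586.242  69.472   0.019] -197.66067504882812
scene 41 [592.493  70.923   0.009] -162.530029296875
scene 45 [594.107  73.261   0.014] -165.1705780029297
```

View pics/m7.png

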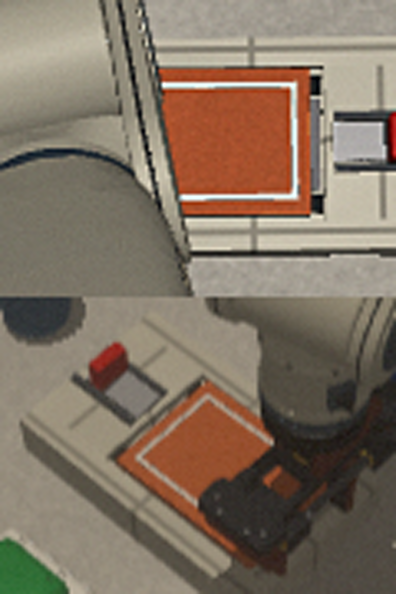

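The cover is nearly home. Its leading edge is at crop px (315,140), about 7 mm short of its place, and it lies between the side walls. I keep pushing gently.

```bash
python3 -m jog '[[-0.1,0,0,0,0,0,0.8],[-0.05,0,0,0,0,0,0.8],[0,0,0,0,0,0,0.8],[0,0,0,0,0,0,0.8]]'; python3 -m jog '[[-0.05,0,0,0,0,0,0.8],[0,0,0,0,0,0,0.8],[0,0,0,0,0,0,0.8]]';python3 - <<'E'
from h import *
o=ctrl.get_obs();print(o["ee_pos"])
cover_fit((587,64,.03),"8",y1=0)
E
```

```text
t: 19.15
ee_pos: [588.3, 151.4, 49.5]
orientation: [2.187, 2.255, -0.0]
ft_force: [-0.1, 0.2, -0.0]
width: 70.6
grasp_force: 0.0
t: 19.45
ee_pos: [588.4, 149.6, 49.5]
orientation: [2.187, 2.255, 0.0]
ft_force: [0.1, 0.9, -0.3]
width: 69.9
grasp_force: 0.4
[588.407 149.579  49.52 ]
top 41 [587.803  62.717  -0.011] -197.6659698486328
top 45 [587.045  63.015  -0.008] -198.2464141845703
scene 41 [592.779  63.51    0.017] -172.00750732421875
scene 45 [594.54   65.637   0.019] -174.37112426757812
```

```bash
python3 -m jog '[[0.3,0,0,0,0,0,0.8],[0,0,-1,0,0,0,0.8],[0,0,-1,0,0,0,0.8],[0.9,-0.3,0,0,0,0,0.8],[0.9,-0.3,0,0,0,0,0.8],[0.9,-0.3,0,0,0,0,0.8],[0.9,-0.3,0,0,0,0,0.8],[0,0,0,0,0,0,0.8],[0,0,0,0,0,0,0.8]]';python3 - <<'E'
from h import *
cover_fit((587,64,.02),"9",y1=75)
g=grad(cv2.imread("pics/top9.png"));print(fit(box_pts()[:240],(588,63,.03),{"top":g},(2,3,.01)))
a=cv2.imread("pics/top9.png")[133:223,258:378];b=cv2.imread("pics/scene9.png")[165:255,240:360]
cv2.imwrite("pics/m9.png",cv2.resize(np.vstack([a,b]),None,fx=3.3,fy=3.3,interpolation=cv2.INTER_CUBIC))
E
```

```text
t: 20.45
ee_pos: [535.1, 305.1, 129.4]
orientation: [2.185, 2.257, -0.0]
ft_force: [-0.5, -0.7, 0.4]
width: 70.2
grasp_force: 0.0
top 41 [587.121  63.068   0.019] -199.1395721435547
top 45 [586.376  62.914   0.019] -199.33030700683594
scene 41 [591.742  63.617   0.034] -158.02276611328125
scene 45 [593.587  67.009   0.031] -161.85647583007812
(array([586.542,  61.764,   0.031]), np.float64(-118.0550765991211))
```

View pics/m9.png

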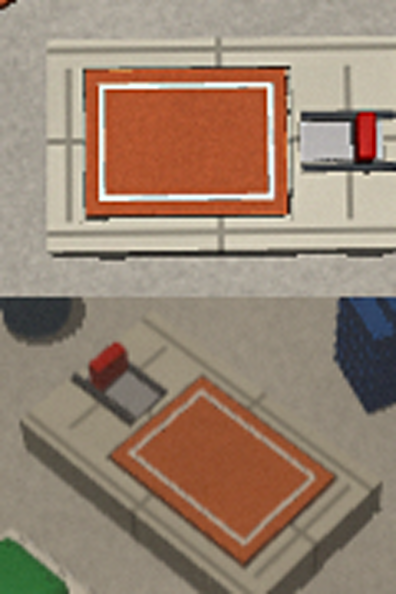

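The cover sits in the recess on its rails. Top view: thin even gaps around it at crop px (85-290, 68-215). Now I press it down over both rails.

```bash
python3 -m jog '[[-0.9,0.2,0,0,0,0,0.88],[-0.9,0.2,0,0,0,0,0.88],[-0.9,0.2,0,0,0,0,0.88],[-0.9,0.2,0,0,0,0,0.88],[-0.9,0.2,0,0,0,0,0.88],[-0.9,0.2,0,0,0,0,0.88],[-0.6,0.1,0,0,0,0,0.88],[0,0,0,0,0,0,0.88]]'; python3 -c "
from h import *
go(588,62.8,60,1.7)"
```

```text
t: 21.35
ee_pos: [595.5, 61.6, 129.5]
orientation: [2.193, 2.249, -0.0]
ft_force: [-0.1, -0.2, -0.1]
width: 77.0
grasp_force: 0.0
pos [595.493  61.559 129.5  ] turn units (first) [ 0.002  0.005 -0.045] then shift units [ 0.037 -0.186  1.737] F [-0.08  -0.23  -0.091] t 21.35 w 77.04568181318314
```

```bash
python3 -m jog '[[0.03,-0.19,0.4,0,0,0,0.88],[0,0,0.5,0,0,0,0.88],[0,0,0.5,0,0,0,0.88],[0,0,0.35,0,0,0,0.88],[0,0,0,0,0,0,0.88],[0,0,0,0,0,0,0.88]]'; python3 -m jog '[[0,0,0.1,0,0,0,0.88],[0,0,0.1,0,0,0,0.88],[0,0,0.05,0,0,0,0.88],[0,0,0.05,0,0,0,0.88],[0,0,0,0,0,0,0.88],[0,0,0,0,0,0,0.88]]'
```

```text
t: 21.95
ee_pos: [587.4, 66.8, 59.6]
orientation: [-2.187, -2.255, 0.0]
ft_force: [-0.7, 0.3, 0.8]
width: 77.4
grasp_force: 0.0
t: 22.55
ee_pos: [587.7, 66.8, 48.1]
orientation: [2.187, 2.255, 0.001]
ft_force: [-1.1, -0.1, 5.1]
width: 77.4
grasp_force: 2.7
```

```bash
python3 -m jog '[[0,0,0.05,0,0,0,0.88],[0,0,0.05,0,0,0,0.88],[0,0,0,0,0,0,0.88]]'; python3 -m jog '[[0,0,0.03,0,0,0,0.88],[0,0,0.03,0,0,0,0.88],[0,0,0,0,0,0,0.88],[0,0,0,0,0,0,0.88]]'
```

```text
t: 22.85
ee_pos: [587.7, 66.8, 45.3]
orientation: [2.187, 2.255, 0.001]
ft_force: [-4.6, -0.7, 18.1]
width: 77.0
grasp_force: 9.1
t: 23.25
ee_pos: [587.7, 66.8, 45.1]
orientation: [2.187, 2.254, 0.001]
ft_force: [-12.0, -1.5, 39.4]
width: 77.5
grasp_force: 20.2
```

The cover is flush: TCP at z 45.1 with the force rising to 39 N. Lift off, turn, and go to the latch.

```bash
python3 -m jog '[[0,0,-0.5,0,0,0,0.88],[0,0,-0.8,0,0,0,0.7],[0,0,-0.8,0,0,0,0.6],[0,0,0,0,0,1,0.6],[0,0,0,0,0,1,0.6],[0,0,0,0,0,1,0.6],[0,0,0,0,0,1,0.6],[0,0,0,0,0,1,0.6],[0,0,0,0,0,1,0.6],[0,0,0,0,0,1,0.6],[0,0,0,0,0,1,0.6],[0,0,0,0,0,1,0.6],[0,0,0,0,0,1,0.6],[0,0,0,0,0,1,0.6],[0,0,0,0,0,1,0.6],[0,0,0,0,0,1,0.6],[0,0,0,0,0,1,0.6],[0,0,0,0,0,1,0.6]]'; python3 - <<'E'
from h import *
go(591.5,-68.5,59,91.7)
optics.get_image("top");
E
```

```text
t: 25.05
ee_pos: [587.1, 66.7, 124.9]
orientation: [3.141, 0.041, -0.0]
ft_force: [-0.9, -0.4, -0.6]
width: 52.9
grasp_force: 0.0
pos [587.125  66.674 124.9  ] turn units (first) [ 0.     0.002 -0.035] then shift units [0.009 3.381 1.648] F [-0.925 -0.427 -0.63 ] t 25.05 w 52.85293015937984
```

```bash
python3 -m jog '[[0,0.85,0,0,0,0,0.6],[0,0.85,0,0,0,0,0.6],[0,0.85,0,0,0,0,0.6],[0,0.83,0,0,0,0,0.6],[0,0,0.5,0,0,0,0.6],[0,0,0.6,0,0,0,0.6],[0,0,0.55,0,0,0,0.6],[0,0,0,0,0,0,0.6],[0,0,0,0,0,0,0.4],[0,0,0,0,0,0,0.2],[0,0,0,0,0,0,0],[0,0,0,0,0,0,0],[0,0,0,0,0,0,0],[0,0,0,0,0,0,0],[0,0,0,0,0,0,0]]'; python3 - <<'E'
from h import *
cover_fit((587,64,.02),"10",y1=75,z=(35,),names=("scene",))
b=cv2.imread("pics/scene10.png")[155:255,240:360]
cv2.imwrite("pics/m10.png",cv2.resize(b,None,fx=5,fy=5,interpolation=cv2.INTER_CUBIC))
E
```

```text
t: 26.6
ee_pos: [591.7, -68.4, 59.6]
orientation: [3.141, 0.048, 0.001]
ft_force: [-0.3, 0.4, 5.2]
width: 13.9
grasp_force: 30.0
scene 35 [591.222  64.847   0.034] -150.56463623046875
```

View pics/m10.png

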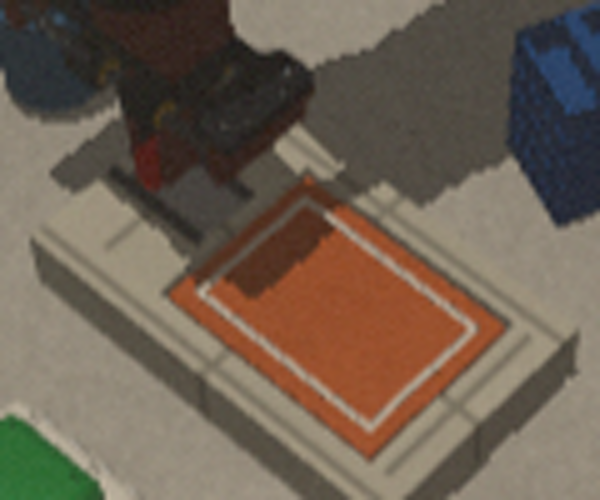

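The cover lies flush (crop px 165-510, 175-460) and the grip is held. Close the latch.

```bash
python3 -m jog '[[0,-0.1,0,0,0,0,0],[0,-0.1,0,0,0,0,0],[0,-0.1,0,0,0,0,0],[0,-0.1,0,0,0,0,0],[0,0,0,0,0,0,0]]'; python3 -m jog '[[0,-0.1,0,0,0,0,0],[0,-0.1,0,0,0,0,0],[0,-0.1,0,0,0,0,0],[0,-0.1,0,0,0,0,0],[0,-0.1,0,0,0,0,0],[0,0,0,0,0,0,0]]'
```

```text
t: 27.15
ee_pos: [591.2, -52.2, 59.6]
orientation: [-3.141, -0.048, -0.001]
ft_force: [-1.1, 1.7, 6.3]
width: 13.9
grasp_force: 30.0
t: 27.75
ee_pos: [590.6, -32.1, 59.6]
orientation: [-3.141, -0.048, -0.001]
ft_force: [-0.9, 1.4, 5.6]
width: 14.1
grasp_force: 30.0
```

```bash
python3 -m jog '[[0,-0.05,0,0,0,0,0],[0,-0.05,0,0,0,0,0],[0,0,0,0,0,0,0]]'; python3 -m jog '[[0,-0.04,0,0,0,0,0],[0,0,0,0,0,0,0],[0,0,0,0,0,0,0]]'
```

```text
t: 28.05
ee_pos: [590.5, -28.6, 59.6]
orientation: [3.141, 0.048, 0.001]
ft_force: [-0.5, -0.4, 6.2]
width: 13.6
grasp_force: 30.0
t: 28.35
ee_pos: [590.5, -28.5, 59.6]
orientation: [3.139, 0.049, 0.001]
ft_force: [-1.6, -8.9, 6.1]
width: 13.8
grasp_force: 30.0
```

The latch has hit its closed stop: 40 mm of travel and the force is rising. Release, lift and check.

```bash
python3 -m jog '[[0,0.03,0,0,0,0,0],[0,0,0,0,0,0,0.2],[0,0,0,0,0,0,0.4],[0,0,0,0,0,0,0.5],[0,0,0,0,0,0,0.5],[0,0,-0.8,0,0,0,0.5],[0,0,-0.9,0,0,0,0.5],[-0.5,0.9,-0.3,0,0,0,0.5],[-0.5,0.9,-0.3,0,0,0,0.5],[-0.5,0.9,0,0,0,0,0.5],[-0.5,0.9,0,0,0,0,0.5],[0,0,0,0,0,0,0.5],[0,0,0,0,0,0,0.5],[0,0,0,0,0,0,0.5]]'; python3 - <<'E'
from h import *
cover_fit((587,64,.02),"11",y1=75,y0=-30,z=(35,))
a=cv2.imread("pics/top11.png")[133:223,258:378];b=cv2.imread("pics/scene11.png")[165:255,240:360]
cv2.imwrite("pics/m11.png",cv2.resize(np.vstack([a,b]),None,fx=3.3,fy=3.3,interpolation=cv2.INTER_CUBIC))
E
```

```text
t: 29.75
ee_pos: [515.0, -173.8, 151.0]
orientation: [-3.141, -0.048, -0.0]
ft_force: [0.4, 0.4, -0.6]
width: 43.9
grasp_force: 0.0
top 35 [586.121  63.701   0.02 ] -199.84307861328125
scene 35 [591.354  65.39    0.031] -170.8599395751953
```

View pics/m11.png

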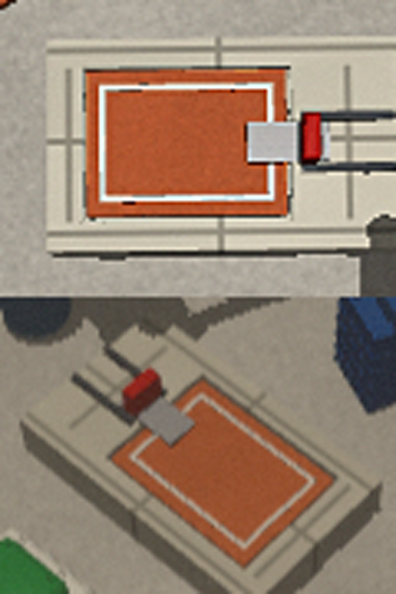

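The tongue lies over the edge of the flush cover, at crop px (270,140), and the robot is clear. Handing in.

```bash
python3 -c "
from workcell import ctrl
print(ctrl.close_job())"
```

```text
the job is handed in; nothing more can be done
None
```

The cover is back in its recess and pressed flush, the latch is closed over its edge after its full 40 mm of travel, nothing was seen to touch the toiletries, and the job is handed in, though the hand-in returned no verdict.

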